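# Find the rattling tooling case and hold it out at the hand-over ledge

## Task

One of the three alike sealed tooling cases on the dark mat has a part loose inside: lift them one at a time and shake each briskly to and fro along its length above the mat, setting a quiet one back down flat on the mat (not dropping it), until you have found the one that rattles. Hold that one out for the line leader, still and level, about a hand's breadth above the white hand-over ledge at the far side, beside the blue tote and not over it, and finish while still holding it there. Leave the tote and the other things on the bench where they are.

Things in the scene. Friction and masses are not known exactly. Their poses are not given: they have to be found in the camera images.
- case_a_center (a point): centre (half-way up) of one of three look-alike sealed grey plastic cases, 120 long (x axis) x 54 wide (y) x 50 mm high, z up, hard smooth sides. They lie flat on the mat in any order, their length within 0.4 rad of the mat's x axis.
- case_b_center (a point): centre (half-way up) of one of three look-alike sealed grey plastic cases, 120 long (x axis) x 54 wide (y) x 50 mm high, z up, hard smooth sides. They lie flat on the mat in any order, their length within 0.4 rad of the mat's x axis.
- case_c_center (a point): centre (half-way up) of one of three look-alike sealed grey plastic cases, 120 long (x axis) x 54 wide (y) x 50 mm high, z up, hard smooth sides. They lie flat on the mat in any order, their length within 0.4 rad of the mat's x axis.
- case_a: case_a as a body; origin at the centre of its underside, x along its length. About 0.4 kg, up to 20 % more or less, which tells nothing. In two of the cases all is bedded tight; in one a steel die of 0.14 kg slides freely to and fro along the length, 35 mm either way from the middle, knocks at both ends when shaken; tipped 8 degrees or more it slides to the low end and then stays there on the level
- case_b: case_b as a body; origin at the centre of its underside, x along its length. About 0.4 kg, up to 20 % more or less, which tells nothing. In two of the cases all is bedded tight; in one a steel die of 0.14 kg slides freely to and fro along the length, 35 mm either way from the middle, knocks at both ends when shaken; tipped 8 degrees or more it slides to the low end and then stays there on the level
- case_c: case_c as a body; origin at the centre of its underside, x along its length. About 0.4 kg, up to 20 % more or less, which tells nothing. In two of the cases all is bedded tight; in one a steel die of 0.14 kg slides freely to and fro along the length, 35 mm either way from the middle, knocks at both ends when shaken; tipped 8 degrees or more it slides to the low end and then stays there on the level
- contents_a (a point): a point inside case_a that stands for its contents, on its centre line 20 mm above its underside; fixed to the case and unseen; it does not follow a loose part and its reading gives nothing away
- contents_b (a point): a point inside case_b that stands for its contents, on its centre line 20 mm above its underside; fixed to the case and unseen; it does not follow a loose part and its reading gives nothing away
- contents_c (a point): a point inside case_c that stands for its contents, on its centre line 20 mm above its underside; fixed to the case and unseen; it does not follow a loose part and its reading gives nothing away
- mat: dark blue-green flat mat, 220 (x) x 580 (y) x 3 mm, fixed to the bench; the cases lie in a row along its y axis, about 190 mm apart. Origin at the centre of its underside on the bench; top 3 mm up
- ledge: white hand-over ledge along the far side of the bench beyond the mat, fixed: 140 deep (x) x 660 long (y), its flat top 50 mm above the bench. Origin below its centre, at bench height; y along its length
- tote_center (a point): blue open tote full of connector housings standing on the ledge, 120 (x) x 200 (y, along the ledge) x 60 mm high, its rim 110 mm above the bench; it stands anywhere along the ledge. This point is its centre, half-way up; y along the ledge
- tote: the same tote; origin at the centre of its underside
- marker: black and white paint marker lying on the mat between two cases, 118 mm long along x, 16 mm thick; bystander; origin below its middle
- housing: small black connector housing lying on the mat between two cases, 44 x 18 x 20 mm; bystander; origin below its centre
- crimper: hand crimping pliers lying on the bench at the right, 200 mm long, 20 mm thick; bystander; origin below the middle
- tape: roll of black tape lying flat at the right, 62 mm across, 19 mm high; bystander; origin below its centre
- screwdriver: screwdriver lying at the left; bystander; origin below its middle
- terminal_bin: small blue bin of crimp terminals at the left, 100 x 75 x 50 mm; bystander; origin below its centre
Not all that is in view belongs to the job. Leave any orange look-alike of the case_c alone. What is shaped like the case_a but pink is not meant.

How it is judged:
By the outcome, as a careful person would: the job done as asked, in the order asked, and still so for the second after the job is handed in, while the arm keeps its last pose, push and grip.
It also fails if it takes over 72 s, if anything falls off the work surface, if the arm or the gripper's body presses on something with over 40 N, if the wrist force passes 120 N, or if a joint passes its speed limit or range.

## Robot

A 6-joint arm with a two-finger parallel gripper is mounted at the origin on the work surface. World frame = base frame: x ahead of the robot, y to its left, z up, the work surface at z = 0. Lengths are in m, angles in rad, forces in N, time in s.
With the tool pointing down it reaches from about 0.3 to 0.875 m from the base axis. Payload 4.2 kg.
Tool frame: the origin (TCP) lies at the very end of the fingers, on their centre line; the grasp point (between the pads) lies 19 mm behind it; x points along the fingers, y is the direction in which the jaws open and shut, and the axes are right-handed (so a half turn about x gives the same grasp; the last joint's range is limited). The gripper opens to 85 mm and grips with 20 to 120 N. Pads are 22 mm wide; open, the fingers measure 114 mm over their backs; the gripper's body (76 mm by 85 mm) begins 54 mm behind the grasp point. The pads swing forward as they close: fully open they stand 13 mm farther back than shut.
Start: joints at [-1.221, 0.32, 1.565, -0, 1.257, -0.02], TCP at [0.208, -0.536, 0.231] pointing down, gripper open.
Joint ranges: [-3.11, 3.11], [-0.84, 2.01], [0.21, 2.61], [-1.34, 4.49], [0.05, 2.63], [-2.56, 2.56]. Speed limits (rad/s): [2.57, 2.57, 3.14, 3.14, 3.14, 3.14].

## Interface

Orientations are given as [roll, pitch, yaw] about the fixed x, y, z axes, in that order (R = Rz(yaw) Ry(pitch) Rx(roll)).
In Python, from plant import arm, read_camera, camera_info gives the robot as it stands.
- The arm moves only by the tool jog_arm, never from a script. Its arguments are lists of equal length, an entry for each row: "delta_rot": the turn, a rotation vector about the tool's x, y, z in degrees, a list of three; "translation": the shift along the tool's x, y, z in mm, a list of three; "gripper": the opening in per cent of the stroke, from 0 (shut) to 100 (fully open). A call has 1 to 20 rows; each row shifts and turns the commanded pose from where the row before left it, along the tool's axes as they then stand; what a row does not reach is not made up. A row lasts 1/12 s, in which the tool goes at most 41.7 mm and 7.16 degrees, less where a joint would pass 70% of its speed; a pose out of reach is approached as far as the arm can. A call is refused whole if a number of a shift passes 41.7 or a number of a turn 7.16, either way. A call with a gripper value outside its range is refused whole. The fingers move at their own pace and stop on an object; "force" is the grip in N (left out, the last holds). Time passes only in rows, so rows that do not move let the fingers close. It gives the time, the measured TCP pose, the force and the opening at its end, in the units of the state.
- arm.state(): the state, without advancing time (a new reading comes with each control period).
- read_camera(name): name is "scene" or "side" or "wrist"; returns the picture (420x560x3 uint8, blue, green, red); there is no depth.
- camera_info(name): a dict with "vfov" (degrees; the focal length in pixels is half the picture's height over the tangent of half this angle, whatever the lens; pixels are square), "cx", "cy" (the principal point, pixels), "position" and "orientation" of the camera in the world. Camera axes: x right, y up, looking along -z (the intrinsics and any distortion apply to the point x, -y, -z); pixel columns grow to the right and rows downward; lengths in m; the calibration is good to about 2 mm. A picture is of the moment at which its call begins: read the wrist's pose just before it. camera_info takes no time and is no camera call; for the wrist camera it gives the pose at the moment of the call.
- arm.finish_job(): hands the job in, once; it reports no verdict.
The state is a dict: "time_s": time; "joints": joint angles; "qvel": joint speeds; "joint_torque": joint torques, N m; "position": TCP position; "ee_rot": TCP orientation; "ft_force": force on the tool from outside, world axes, zero at the start; "torque": the same for the moment, N m; "gripper_width": opening from 0.0 (shut) to 1.0 (fully open).
Only numpy, scipy, OpenCV 4.12 (cv2) and the standard library are available. Lean on these libraries where they do the work, as an engineer would, in place of code of your own. Each camera call takes 0.05 s, during which the arm holds its last target.

## Working session

There is one attempt and no reset: what is moved stays moved. The work goes in short steps, Python scripts to look and compute and a tool call to move; the robot and the scene stay as the last step left them, time stands still between calls to the robot, and variables do not carry over. Pictures are saved under pics/ and viewed, and the job is handed in when it is done.

Besides the shell and the picture viewer there is one more tool, called after "Call:" as a command line: name --argument value ..., lists and objects as JSON in quotes. jog_arm: Moves the arm, as the interface text tells. Its arguments: {"type":"object","properties":{"delta_rot":{"type":"array","items":{"type":"array","items":{"type":"number"}}},"translation":{"type":"array","items":{"type":"array","items":{"type":"number"}}},"gripper":{"type":"array","items":{"type":"number"}},"force":{"type":"number"}},"required":["delta_rot","translation","gripper"]}

```bash
mkdir -p pics; ls
python3 - <<'E'
from plant import arm, read_camera, camera_info
import cv2
for n in ["scene","side","wrist"]:
    print(n,camera_info(n)); cv2.imwrite(f"pics/{n}0.png",read_camera(n))
print(arm.state())
E
```

```text
pics
scene {'vfov': 50.7298920260532, 'cx': 285.0026799019258, 'cy': 204.10176075161672, 'position': array([ 1.1714693 , -0.89314081,  0.96821219]), 'orientation': array([0.90902503, 0.01541585, 0.65292286])}
side {'vfov': 46.683982937954504, 'cx': 278.5398179551967, 'cy': 212.47875505790765, 'position': array([0.05143622, 0.97173209, 0.8383717 ]), 'orientation': array([ 0.9457962 ,  0.00974541, -2.74093676])}
wrist {'vfov': 59.31598063394422, 'cx': 279.15727280501903, 'cy': 206.6929701936496, 'position': array([ 0.28068256, -0.50909859,  0.37262295]), 'orientation': array([-0.31306881,  0.00126689, -1.20123284])}
{'time_s': 0.15, 'joints': array([-1.22101869e+00,  3.20158488e-01,  1.56539850e+00, -4.47124553e-05,
        1.25743737e+00, -2.00013691e-02]), 'qvel': array([ 1.51558511e-03, -1.09762702e-06, -4.83437949e-03,  9.54661324e-04,
       -1.04046111e-03, -3.91905982e-04]), 'joint_torque': array([-6.53590496e-05, -4.15842533e+01, -2.34345764e+01, -8.65443371e-05,
        5.90453303e-03,  2.96036603e-05]), 'position': array([ 0.20767077, -0.53579095,  0.23066781]), 'ee_rot': array([-1.56047568,  1.56939397,  1.9509098 ]), 'ft_force': array([-0.89334254, -0.54680308,  0.6136876 ]), 'torque': array([0.03105004, 0.00213807, 0.01407386]), 'gripper_width': 1.0022205659215524}
```

View pics/scene0.png

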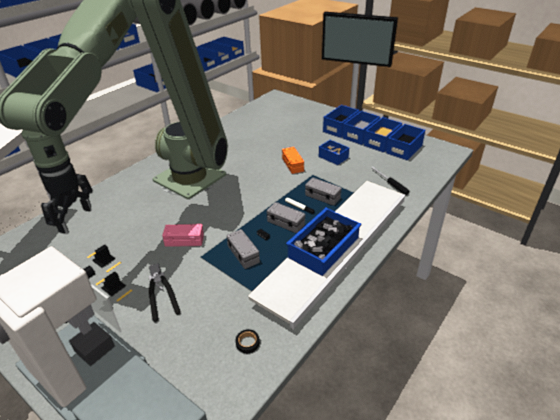

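View pics/side0.png

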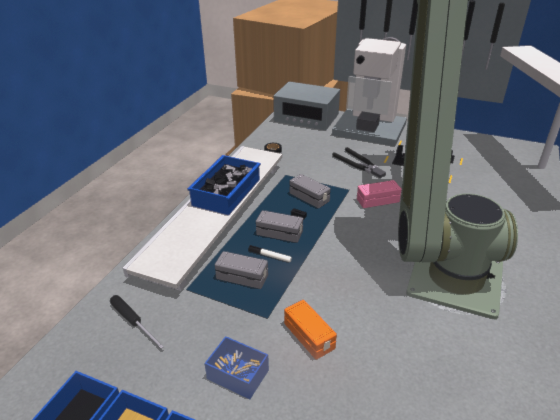

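View pics/wrist0.png

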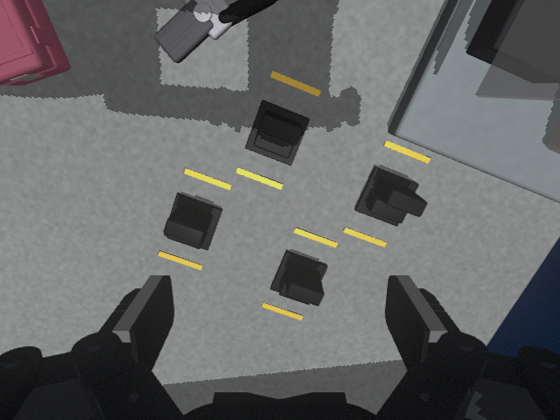

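Scene view: the grey cases are at (323,190), (286,215) and (243,248). The orange one at (292,160) and the pink one at (184,235) lie off the mat and are decoys. Next I'll enlarge both views.

Run:
```python
import cv2
a=cv2.imread("pics/scene0.png")[165:285,195:415]; b=cv2.imread("pics/side0.png")[165:310,190:360]
cv2.imwrite("pics/c1.png",cv2.resize(a,None,fx=3.6,fy=3.6,interpolation=cv2.INTER_CUBIC))
cv2.imwrite("pics/c2.png",cv2.resize(b,None,fx=4,fy=4,interpolation=cv2.INTER_CUBIC))
```

```text
(no output)
```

View pics/c1.png

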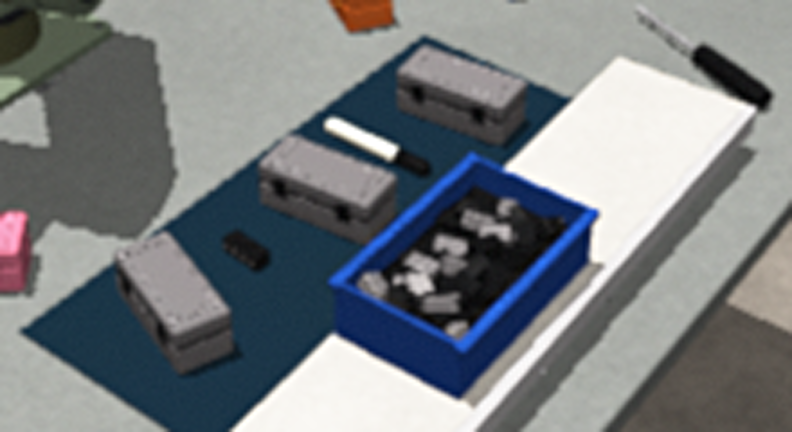

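View pics/c2.png

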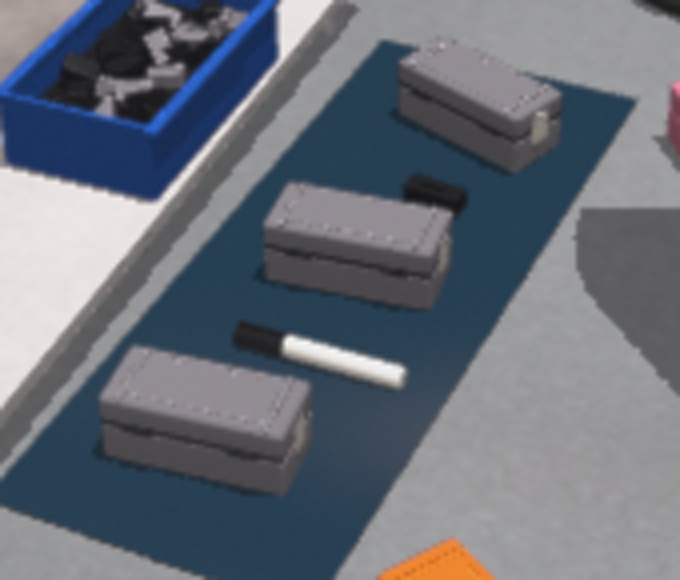

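```bash
cat > h.py <<'E'
import numpy as np, cv2
from scipy.spatial.transform import Rotation as R
from plant import arm, read_camera, camera_info
def cast(ci,px,z,H=420):
    px=np.atleast_2d(np.asarray(px,float)); f=H/2/np.tan(np.radians(ci['vfov']/2))
    d=np.c_[(px[:,0]-ci['cx'])/f,-(px[:,1]-ci['cy'])/f,-np.ones(len(px))]
    d=R.from_euler('xyz',ci['orientation']).apply(d); p=np.array(ci['position'])
    return p+d*((z-p[2])/d[:,2])[:,None]
def blobs(img,mask,ci,z,amin):
    n,l,s,c=cv2.connectedComponentsWithStats(mask.astype(np.uint8))
    out=[]
    for i in range(1,n):
        if s[i,4]<amin: continue
        ys,xs=np.nonzero(l==i); w=cast(ci,np.c_[xs,ys],z)[:,:2]*1000
        r=cv2.minAreaRect(w.astype(np.float32)); out.append((c[i].round(0),s[i,4],w.mean(0).round(1),r))
    return out
E
python3 - <<'E'
from h import *
for n in ["scene","side"]:
    im=cv2.imread(f"pics/{n}0.png"); ci=camera_info(n)
    for p in ([(243,238),(245,262),(284,209),(290,222)] if n=="scene" else [(240,262),(240,278),(280,221),(280,235)]):
        print(p,im[p[1],p[0]])
    hsv=cv2.cvtColor(im,cv2.COLOR_BGR2HSV).astype(int)
    roi=np.zeros(im.shape[:2],bool)
    if n=="scene": roi[170:275,222:345]=1
    else: roi[170:295,205:335]=1
    # restrict to mat polygon roughly via world
    m=roi&(hsv[...,1]<40)&(hsv[...,2]>100)&(hsv[...,2]<190)
    m=cv2.morphologyEx(m.astype(np.uint8),cv2.MORPH_OPEN,np.ones((2,2)))
    for b in blobs(im,m,ci,0.053,80): print(n,b)
    mat=(hsv[...,0]>90)&(hsv[...,0]<115)&(hsv[...,1]>100)&(hsv[...,2]<110)&(hsv[...,2]>40)
    for b in blobs(im,mat,ci,0.003,800): print(n,'mat',b)
    bl=(hsv[...,0]>105)&(hsv[...,1]>150)&(hsv[...,2]>110)
    for b in blobs(im,bl,ci,0.11,300): print(n,'blue',b)
    wh=(hsv[...,1]<25)&(hsv[...,2]>200)
    for b in blobs(im,wh,ci,0.05,800): print(n,'white',b)
E
```

```text
(243, 238) [155 153 161]
(245, 262) [56 56 59]
(284, 209) [155 152 160]
(290, 222) [23 22 22]
scene (array([275., 198.]), np.int32(3932), array([395.2,  47.4]), ((458.3377685546875, 5.94970703125), (446.5132141113281, 456.2322692871094), 36.082759857177734))
scene (array([336., 266.]), np.int32(115), array([ 737.6, -108.8]), ((737.7695922851562, -106.381591796875), (99.11912536621094, 14.326790809631348), 89.7183609008789))
scene mat (array([25., 54.]), np.int32(1016), array([-1912.7,   348.5]), ((-1886.947021484375, 344.165283203125), (352.7725830078125, 762.2579345703125), 55.42829132080078))
scene mat (array([218.,  51.]), np.int32(877), array([-913.1, 1104.6]), ((-883.677734375, 1111.0582275390625), (314.3086853027344, 579.6578369140625), 52.51028060913086))
scene mat (array([374., 132.]), np.int32(2170), array([403.5, 734. ]), ((387.234619140625, 749.1087646484375), (289.065673828125, 481.1558837890625), 89.9769058227539))
scene mat (array([311., 201.]), np.int32(822), array([469.2, 155.5]), ((469.5498962402344, 145.01077270507812), (286.5675048828125, 188.67713928222656), 87.61
[... 3731 characters left out ...]
83))
side blue (array([224., 179.]), np.int32(370), array([659.8, -47.1]), ((664.2910766601562, -65.14059448242188), (203.80548095703125, 131.41065979003906), 89.77721405029297))
side blue (array([ 83., 394.]), np.int32(342), array([555., 653.]), ((552.8427734375, 671.2811279296875), (91.1513442993164, 99.70651245117188), 0.2321469485759735))
side white (array([538.,  61.]), np.int32(874), array([ -179.5, -1654.5]), ((-205.08987426757812, -1628.6063232421875), (152.70506286621094, 512.0311889648438), 28.536252975463867))
side white (array([189., 232.]), np.int32(4772), array([669.6, 123. ]), ((675.2965087890625, -13.0616455078125), (149.6802520751953, 663.0845947265625), 0.9058350324630737))
```

Run:
```python
from h import *
for n in ["scene","side"]:
    im=cv2.imread(f"pics/{n}0.png"); ci=camera_info(n)
    hsv=cv2.cvtColor(im,cv2.COLOR_BGR2HSV).astype(int)
    yy,xx=np.mgrid[:420,:560]
    w=cast(ci,np.c_[xx.ravel(),yy.ravel()],0.053).reshape(420,560,3)
    roi=(abs(w[...,0]-.474)<.108)&(abs(w[...,1])<.285)
    m=roi&(hsv[...,1]<40)&(hsv[...,2]>112)&(hsv[...,2]<190)
    m=cv2.morphologyEx(m.astype(np.uint8),cv2.MORPH_OPEN,np.ones((3,3)))
    for b in blobs(im,m,ci,0.053,80): print(n,b)
```

```text
scene (array([280., 206.]), np.int32(2693), array([440.1,  27. ]), ((473.091552734375, -0.100982666015625), (569.8982543945312, 214.34054565429688), 89.93659210205078))
side (array([286., 192.]), np.int32(1853), array([ 500.6, -142.3]), ((467.92333984375, -23.188873291015625), (214.8177032470703, 527.1123046875), 1.3968043327331543))
side (array([279., 219.]), np.int32(506), array([4.691e+02, 3.000e-01]), ((469.79754638671875, 0.08271980285644531), (117.91499328613281, 52.982784271240234), 4.513946533203125))
side (array([241., 263.]), np.int32(717), array([486. , 196.7]), ((487.196044921875, 196.4442901611328), (118.37596893310547, 53.22541046142578), 5.074177265167236))
```

Run:
```python
from h import *
for n in ["scene","side"]:
    im=cv2.imread(f"pics/{n}0.png"); ci=camera_info(n)
    I=cv2.GaussianBlur(im,(3,3),0).astype(int)
    print(I[300,220] if n=="scene" else I[240,370])
    yy,xx=np.mgrid[:420,:560]
    w=cast(ci,np.c_[xx.ravel(),yy.ravel()],0.053).reshape(420,560,3)
    roi=(abs(w[...,0]-.474)<.108)&(abs(w[...,1])<.285)
    m=roi&(I[...,2]-I[...,1]>2)&(I.max(2)>112)&(I.max(2)<190)
    m=cv2.morphologyEx(m.astype(np.uint8),cv2.MORPH_OPEN,np.ones((3,3)))
    for b in blobs(im,m,ci,0.053,80): print(n,b)
```

```text
[170 175 172]
scene (array([323., 186.]), np.int32(256), array([493. , 192.6]), ((492.187255859375, 192.8791046142578), (111.20670318603516, 48.95438766479492), 4.2894487380981445))
scene (array([286., 212.]), np.int32(328), array([474.5,  -2. ]), ((473.58404541015625, -2.0435333251953125), (112.94890594482422, 50.01359939575195), 3.741617441177368))
scene (array([242., 243.]), np.int32(423), array([ 458.5, -199.1]), ((456.576171875, -198.3149871826172), (49.42180633544922, 116.16453552246094), 68.46961212158203))
[94 92 92]
side (array([311., 185.]), np.int32(377), array([ 448.9, -194.2]), ((442.2208251953125, -191.34507751464844), (53.76038360595703, 147.95614624023438), 64.08582305908203))
side (array([280., 220.]), np.int32(477), array([466.6,   1.4]), ((466.9302978515625, 0.8029422760009766), (119.12220764160156, 51.023765563964844), 5.874794960021973))
side (array([241., 263.]), np.int32(658), array([485.2, 198.1]), ((485.8846435546875, 197.5224151611328), (116.11475372314453, 50.327266693115234), 4.7039475440979))
```

```bash
cat >> h.py <<'E'
def RT(): 
    s=arm.state(); return R.from_euler('xyz',s['ee_rot']),np.array(s['position']),s
def plan(target,yawdeg,flip=False):
    """tool x down, tool y = width axis of case with yaw; prints rot first then translation in the NEW frame"""
    r,p,s=RT(); a=np.radians(yawdeg); y=np.array([-np.sin(a),np.cos(a),0])*(-1 if flip else 1); x=np.array([0,0,-1.])
    g=R.from_matrix(np.c_[x,y,np.cross(x,y)])
    rv=(r.inv()*g).as_rotvec(degrees=True); d=np.array(target)-p
    print('t',round(s['time_s'],3),'pos',p.round(4),'q',np.array(s['joints']).round(2),'gw',round(s['gripper_width'],3))
    print('rotvec deg',rv.round(2),'| shift in NEW tool mm',(g.inv().apply(d)*1000).round(1),'| in CURRENT tool',(r.inv().apply(d)*1000).round(1))
    print('F',np.array(s['ft_force']).round(2),'M',np.array(s['torque']).round(3))
E
python3 - <<'E'
from h import *
r,p,s=RT(); print(r.as_matrix().round(3))
plan([.456,-.196,.2],-21.5); plan([.456,-.196,.2],-21.5,True)
E
```

```text
[[-0.001  0.361 -0.932]
 [ 0.001 -0.932 -0.361]
 [-1.    -0.001  0.   ]]
t 0.15 pos [ 0.2077 -0.5358  0.2307] q [-1.22  0.32  1.57 -0.    1.26 -0.02] gw 1.002
rotvec deg [-1.3731e+02 -1.0000e-01  4.0000e-02] | shift in NEW tool mm [ 30.7 407.2 106.5] | in CURRENT tool [  31.  -227.  -354.4]
F [-0.89 -0.55  0.61] M [0.031 0.002 0.014]
t 0.15 pos [ 0.2077 -0.5358  0.2307] q [-1.22  0.32  1.57 -0.    1.26 -0.02] gw 1.002
rotvec deg [4.269e+01 3.000e-02 8.000e-02] | shift in NEW tool mm [  30.7 -407.2 -106.5] | in CURRENT tool [  31.  -227.  -354.4]
F [-0.89 -0.55  0.61] M [0.031 0.002 0.014]
```

Call:
jog_arm --delta_rot '[[7.1,0,0],[7.1,0,0],[7.1,0,0],[7.1,0,0],[7.1,0,0],[7.1,0,0],[0,0,0],[0,0,0],[0,0,0],[0,0,0],[0,0,0],[0,0,0],[0,0,0],[0,0,0],[0,0,0],[0,0,0],[0,0,0],[0,0,0],[0,0,0]]' --translation '[[0,0,0],[0,0,0],[0,0,0],[0,0,0],[0,0,0],[0,0,0],[2.8,-37,-9.7],[2.8,-37,-9.7],[2.8,-37,-9.7],[2.8,-37,-9.7],[2.8,-37,-9.7],[2.8,-37,-9.7],[2.8,-37,-9.7],[2.8,-37,-9.7],[2.8,-37,-9.7],[2.8,-37,-9.7],[2.8,-37,-9.7],[0,0,0],[0,0,0]]' --gripper '[100,100,100,100,100,100,100,100,100,100,100,100,100,100,100,100,100,100,100]'

```text
time_s: 1.73
position: [0.4563, -0.1946, 0.2001]
ee_rot: [0.239, 1.57, 3.011]
ft_force: [-1.0, -2.1, -0.0]
gripper_width: 1.001
```

Run:
```python
from h import *
plan([.456,-.196,.2],-21.5,True)
ci=camera_info("wrist"); im=read_camera("wrist"); cv2.imwrite("pics/w1.png",im)
import pickle; pickle.dump(ci,open("w1.pkl","wb"))
```

```text
t 1.733 pos [ 0.4563 -0.1946  0.2001] q [-0.43  0.22  1.79 -0.    1.13  1.51] gw 1.001
rotvec deg [ 0.32  0.06 -0.01] | shift in NEW tool mm [ 0.1  1.4 -0.2] | in CURRENT tool [ 0.1  1.4 -0.2]
F [-0.95 -2.12 -0.03] M [-0.016 -0.029 -0.006]
```

View pics/w1.png

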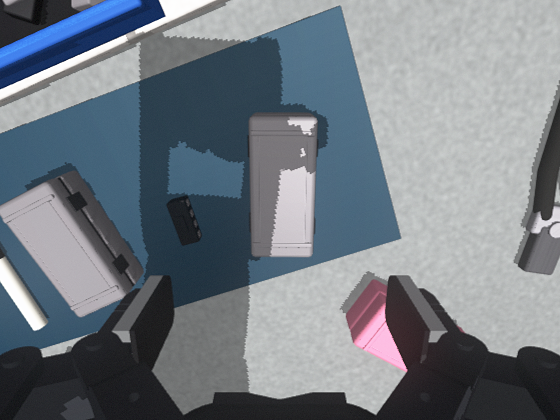

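Run:
```python
from h import *
import pickle
ci=pickle.load(open("w1.pkl","rb")); c=cast(ci,[(250,116),(316,116),(314,257),(250,257)],.053)
print((c*1000).round(1), c.mean(0).round(4))
e=c[0]-c[3]; print(np.degrees(np.arctan2(e[1],e[0])),np.linalg.norm(e)); e=c[1]-c[2]; print(np.degrees(np.arctan2(e[1],e[0])),np.linalg.norm(e),np.linalg.norm(c[1]-c[0]))
plan([c.mean(0)[0],c.mean(0)[1],.018],-21.5,True)
```

```text
[[ 517.8 -196.6   53. ]
 [ 499.6 -243.6   53. ]
 [ 388.5 -202.6   53. ]
 [ 408.4 -151.1   53. ]] [ 0.4536 -0.1985  0.053 ]
-22.586269448738996 0.11839711929754497
-20.25474564363303 0.11838426709326462 0.050362899325132326
t 1.783 pos [ 0.4557 -0.1957  0.2002] q [-0.43  0.22  1.79 -0.    1.13  1.51] gw 0.999
rotvec deg [ 0.2   0.05 -0.03] | shift in NEW tool mm [182.2   3.3   1. ] | in CURRENT tool [182.2   3.2   0.9]
F [ 0.18 -0.77 -0.01] M [0.056 0.056 0.033]
```

Call:
jog_arm --delta_rot '[[0,0,0],[0,0,0],[0,0,0],[0,0,0],[0,0,0],[0,0,0],[0,0,0],[0,0,0],[0,0,0],[0,0,0],[0,0,0],[0,0,0],[0,0,0],[0,0,0],[0,0,0],[0,0,0]]' --translation '[[30,3,1],[33,0,0],[33,0,0],[33,0,0],[28,0,0],[16,0,0],[9,0,0],[0,0,0],[0,0,0],[0,0,0],[0,0,0],[0,0,0],[0,0,0],[0,0,0],[0,0,0],[0,0,0]]' --gripper '[100,100,100,100,100,100,100,100,30,30,30,30,30,30,30,30]' --force 80

```text
time_s: 3.12
position: [0.455, -0.1992, 0.0204]
ee_rot: [3.088, 1.567, -0.428]
ft_force: [-0.8, -0.8, 5.4]
gripper_width: 0.615
```

Run:
```python
from h import *
plan([.4536,-.1985,.018],-21.5,True)
cv2.imwrite("pics/w2.png",read_camera("wrist"))
```

```text
t 3.117 pos [ 0.455  -0.1992  0.0204] q [-0.44  0.44  2.02  0.    0.68  1.51] gw 0.615
rotvec deg [ 0.07 -0.23 -0.01] | shift in NEW tool mm [ 2.4 -0.1  1.6] | in CURRENT tool [ 2.3 -0.1  1.6]
F [-0.85 -0.83  5.42] M [ 0.189  0.118 -0.103]
```

View pics/w2.png

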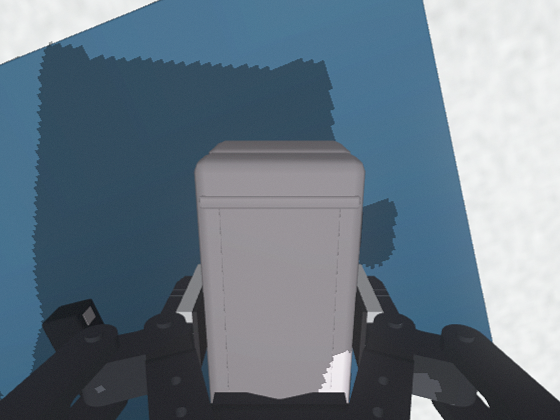

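Call:
jog_arm --delta_rot '[[0,0,0],[0,0,0],[0,0,0],[0,0,0],[0,0,0],[0,0,0],[0,0,0],[0,0,0],[0,0,0]]' --translation '[[-5,0,0],[-10,0,0],[-20,0,0],[-25,0,0],[-20,0,0],[-15,0,0],[-5,0,0],[0,0,0],[0,0,0]]' --gripper '[30,30,30,30,30,30,30,30,30]'

```text
time_s: 3.92
position: [0.4531, -0.1983, 0.1182]
ee_rot: [0.078, 1.57, 2.846]
ft_force: [0.7, -0.6, -5.4]
gripper_width: 0.62
```

```bash
cat >> h.py <<'E'
def samp(n=8):
    A=[]
    for i in range(n):
        r,p,s=RT(); A.append(np.r_[r.inv().apply(s['ft_force']),r.inv().apply(s['torque']),p*1000,s['gripper_width']]); im=read_camera("wrist")
    A=np.array(A); print('t',s['time_s'],'tool F,M mean',A.mean(0).round(3)); print('sd',A.std(0).round(3)); return im
E
python3 - <<'E'
from h import *
samp(); plan([.4536,-.1985,.018],-21.5,True)
E
```

```text
t 4.2667 tool F,M mean [ 4.23100e+00 -9.10000e-02 -3.03000e-01  9.00000e-03 -4.40000e-02
 -9.00000e-03  4.53043e+02 -1.98314e+02  1.17632e+02  6.18000e-01]
sd [0.733 0.439 0.499 0.026 0.032 0.018 0.224 0.101 0.281 0.001]
t 4.317 pos [ 0.4535 -0.1986  0.118 ] q [-0.44  0.3   1.91 -0.    0.93  1.51] gw 0.618
rotvec deg [ 0.09  0.06 -0.  ] | shift in NEW tool mm [100.   -0.1  -0. ] | in CURRENT tool [100.   -0.1  -0.1]
F [ 0.61  0.98 -3.41] M [ 0.034 -0.006  0.015]
```

Call:
jog_arm --delta_rot '[[0,0,0],[0,0,0],[0,0,0],[0,0,0],[0,0,0],[0,0,0],[0,0,0],[0,0,0],[0,0,0],[0,0,0],[0,0,0],[0,0,0],[0,0,0],[0,0,0],[0,0,0],[0,0,0],[0,0,0],[0,0,0],[0,0,0],[0,0,0]]' --translation '[[0,0,40],[0,0,-40],[0,0,-40],[0,0,40],[0,0,40],[0,0,-40],[0,0,-40],[0,0,40],[0,0,40],[0,0,-40],[0,0,-40],[0,0,40],[0,0,40],[0,0,-40],[0,0,-40],[0,0,40],[0,0,40],[0,0,-40],[0,0,0],[0,0,0]]' --gripper '[30,30,30,30,30,30,30,30,30,30,30,30,30,30,30,30,30,30,30,30]'

```text
time_s: 5.98
position: [0.4547, -0.1991, 0.1183]
ee_rot: [3.023, 1.568, -0.492]
ft_force: [2.4, -1.3, -2.3]
gripper_width: 0.62
```

Run:
```python
from h import *
samp(); plan([.4536,-.1985,.018],-21.5,True)
```

```text
t 6.3333 tool F,M mean [ 3.34900e+00  1.72000e-01 -8.67000e-01 -9.00000e-03 -1.00000e-03
  2.00000e-03  4.56763e+02 -2.00067e+02  1.20444e+02  6.20000e-01]
sd [0.855 0.473 0.968 0.026 0.111 0.019 1.194 0.563 0.948 0.003]
t 6.383 pos [ 0.4549 -0.1992  0.1195] q [-0.44  0.3   1.91 -0.    0.93  1.51] gw 0.622
rotvec deg [ 0.09 -0.13 -0.01] | shift in NEW tool mm [101.5  -0.2   1.4] | in CURRENT tool [101.5  -0.2   1.7]
F [ 0.7   0.39 -3.6 ] M [0.09  0.072 0.008]
```

Call:
jog_arm --delta_rot '[[0,0,0],[0,0,0],[0,0,0],[0,0,0],[0,0,0],[0,0,0],[0,0,0],[0,0,0],[0,0,0],[0,0,0],[0,0,0],[0,0,0]]' --translation '[[0,0,-40],[0,0,40],[0,0,40],[0,0,-40],[0,0,-40],[0,0,40],[0,0,40],[0,0,-40],[0,0,-40],[0,0,40],[0,0,0],[0,0,0]]' --gripper '[30,30,30,30,30,30,30,30,30,30,30,30]'

```text
time_s: 7.38
position: [0.4528, -0.1982, 0.1176]
ee_rot: [-0.047, 1.567, 2.721]
ft_force: [-0.5, 1.0, -5.5]
gripper_width: 0.617
```

Run:
```python
from h import *
im=samp(); plan([.4536,-.1985,.018],-21.5,True); cv2.imwrite("pics/w3.png",im)
```

```text
t 7.7333 tool F,M mean [ 4.23200e+00 -1.66000e-01  2.41000e-01 -1.30000e-02  5.60000e-02
  9.00000e-03  4.53965e+02 -1.98722e+02  1.18985e+02  6.18000e-01]
sd [0.634 0.59  0.527 0.02  0.035 0.022 0.537 0.232 0.648 0.002]
t 7.783 pos [ 0.454  -0.1987  0.1192] q [-0.44  0.3   1.91 -0.    0.93  1.51] gw 0.614
rotvec deg [ 0.09 -0.09 -0.01] | shift in NEW tool mm [ 1.012e+02 -1.000e-01  5.000e-01] | in CURRENT tool [ 1.012e+02 -1.000e-01  6.000e-01]
F [ 0.08 -0.02 -4.78] M [-0.002 -0.059 -0.001]
```

View pics/w3.png

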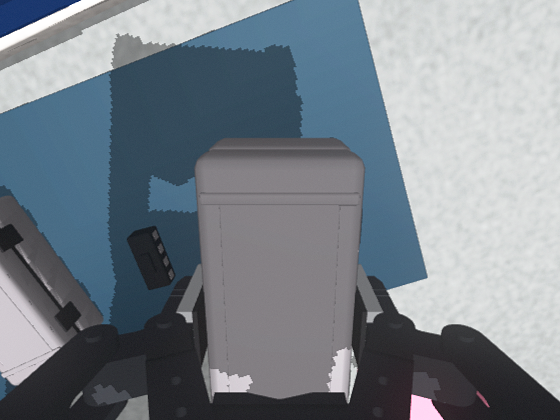

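Run:
```python
from h import *
samp(14)
```

```text
t 8.4333 tool F,M mean [ 4.43300e+00  7.70000e-02  3.60000e-02  2.00000e-03  5.40000e-02
 -1.30000e-02  4.53783e+02 -1.98652e+02  1.18657e+02  6.18000e-01]
sd [0.475 0.345 0.452 0.028 0.022 0.034 0.08  0.035 0.209 0.003]
```

Call:
jog_arm --delta_rot '[[0,0,0],[0,0,0],[0,0,0],[0,0,0],[0,0,0],[0,0,0],[0,0,0],[0,0,0],[0,0,0],[0,0,0],[0,0,0],[0,0,0],[0,0,0]]' --translation '[[0,0,40],[0,0,-40],[0,0,-40],[0,0,40],[0,0,40],[0,0,-40],[0,0,0],[0,0,0],[0,0,0],[0,0,0],[0,0,0],[0,0,0],[0,0,0]]' --gripper '[30,30,30,30,30,30,30,30,30,30,30,30,30]'

```text
time_s: 9.57
position: [0.4547, -0.1991, 0.1194]
ee_rot: [3.044, 1.569, -0.472]
ft_force: [-0.2, 0.1, -4.5]
gripper_width: 0.618
```

Run:
```python
from h import *
samp(14)
```

```text
t 10.2167 tool F,M mean [ 3.98700e+00  1.79000e-01 -3.20000e-02 -1.00000e-02 -5.20000e-02
  2.00000e-03  4.53873e+02 -1.98700e+02  1.18648e+02  6.19000e-01]
sd [0.593 0.566 0.759 0.033 0.03  0.027 0.303 0.148 0.258 0.003]
```

Call:
jog_arm --delta_rot '[[0,0,0],[0,0,0],[0,0,0],[0,0,0],[0,0,0],[0,0,0],[0,0,0],[0,0,0],[0,0,0],[0,0,0],[0,0,0],[0,0,0],[0,0,0]]' --translation '[[0,0,-40],[0,0,40],[0,0,40],[0,0,-40],[0,0,-40],[0,0,40],[0,0,0],[0,0,0],[0,0,0],[0,0,0],[0,0,0],[0,0,0],[0,0,0]]' --gripper '[30,30,30,30,30,30,30,30,30,30,30,30,30]'

```text
time_s: 11.35
position: [0.454, -0.1987, 0.1191]
ee_rot: [3.045, 1.569, -0.471]
ft_force: [0.1, 0.4, -4.1]
gripper_width: 0.619
```

Run:
```python
from h import *
samp(14)
for y in (-.25,.18): plan([.670,y,.175],-21.5,True); plan([.670,y,.175],0,True)
s=cast(camera_info("scene"),[(0,0)],0)
```

```text
t 12.0 tool F,M mean [ 4.11800e+00 -5.10000e-02  1.12000e-01 -0.00000e+00  4.10000e-02
 -2.00000e-03  4.53767e+02 -1.98649e+02  1.18634e+02  6.17000e-01]
sd [0.266 0.34  0.397 0.028 0.038 0.031 0.07  0.027 0.192 0.003]
t 12.05 pos [ 0.4537 -0.1986  0.1185] q [-0.44  0.3   1.91 -0.    0.93  1.51] gw 0.618
rotvec deg [ 0.08 -0.   -0.  ] | shift in NEW tool mm [ -56.5  -31.5 -220. ] | in CURRENT tool [ -56.5  -31.2 -220.1]
F [-0.52 -0.49 -4.68] M [-0.006  0.004 -0.017]
t 12.05 pos [ 0.4537 -0.1986  0.1185] q [-0.44  0.3   1.91 -0.    0.93  1.51] gw 0.618
rotvec deg [-21.42  -0.    -0.  ] | shift in NEW tool mm [ -56.5   51.4 -216.3] | in CURRENT tool [ -56.5  -31.2 -220.1]
F [-0.52 -0.49 -4.68] M [-0.006  0.004 -0.017]
t 12.05 pos [ 0.4537 -0.1986  0.1185] q [-0.44  0.3   1.91 -0.    0.93  1.51] gw 0.618
rotvec deg [ 0.08 -0.   -0.  ] | shift in NEW tool mm [ -56.5 -431.6  -62.4] | in CURRENT tool [ -56.5 -431.5  -63.1]
F [-0.52 -0.49 -4.68] M [-0.006  0.004 -0.017]
t 12.05 pos [ 0.4537 -0.1986  0.1185] q [-0.44  0.3   1.91 -0.    0.93  1.51] gw 0.618
rotvec deg [-21.42  -0.    -0.  ] | shift in NEW tool mm [ -56.5 -378.6 -216.3] | in CURRENT tool [ -56.5 -431.5  -63.1]
F [-0.52 -0.49 -4.68] M [-0.006  0.004 -0.017]
```

Call:
jog_arm --delta_rot '[[0,0,0],[0,0,0],[0,0,0],[-7.1,0,0],[-7.1,0,0],[-7.1,0,0],[0,0,0],[0,0,0],[0,0,0],[0,0,0],[0,0,0],[0,0,0],[0,0,0],[0,0,0],[0,0,0],[0,0,0],[0,0,0],[0,0,0],[0,0,0],[0,0,0]]' --translation '[[-10,0,0],[-18,0,0],[-10.5,0,0],[0,0,0],[0,0,0],[0,0,0],[0,6,-10],[0,8,-25],[0,8,-35],[0,8,-35],[0,8,-35],[0,8,-35],[0,6,-25],[0,4,-12],[0,0,-4],[0,0,0],[0,0,0],[0,0,0],[0,0,0],[0,0,0]]' --gripper '[30,30,30,30,30,30,30,30,30,30,30,30,30,30,30,30,30,30,30,30]'

```text
time_s: 13.72
position: [0.6689, -0.255, 0.1576]
ee_rot: [1.951, 1.571, -1.193]
ft_force: [0.7, -0.1, -4.7]
gripper_width: 0.616
```

Run:
```python
from h import *
samp(8); plan([.67,-.255,.157],0,True)
for n in ["scene","side"]: cv2.imwrite(f"pics/{n}1.png",read_camera(n)[120:330,150:430] if n=="side" else read_camera(n)[140:350,170:450])
a=[cv2.resize(cv2.imread(f"pics/{n}1.png"),None,fx=2.6,fy=2.6,interpolation=cv2.INTER_CUBIC) for n in ["scene","side"]]
for n,x in zip(["scene","side"],a): cv2.imwrite(f"pics/{n}1b.png",x)
print(arm.state()['qvel'])
```

```text
t 14.0667 tool F,M mean [ 4.03600e+00  9.10000e-02 -1.22000e-01 -1.20000e-02 -7.00000e-03
  1.70000e-02  6.69273e+02 -2.55012e+02  1.57368e+02  6.18000e-01]
sd [0.549 0.404 0.441 0.02  0.013 0.035 0.213 0.023 0.167 0.002]
t 14.117 pos [ 0.6696 -0.255   0.1571] q [-0.38  0.59  1.31 -0.    1.25  1.19] gw 0.622
rotvec deg [-0.11 -0.   -0.01] | shift in NEW tool mm [ 0.1 -0.  -0.4] | in CURRENT tool [ 0.1 -0.  -0.4]
F [-0.05  0.32 -6.02] M [ 0.023 -0.004  0.035]
[ 0.00025725  0.00112948 -0.00099667 -0.0008309   0.00013543  0.00173566]
```

View pics/scene1b.png

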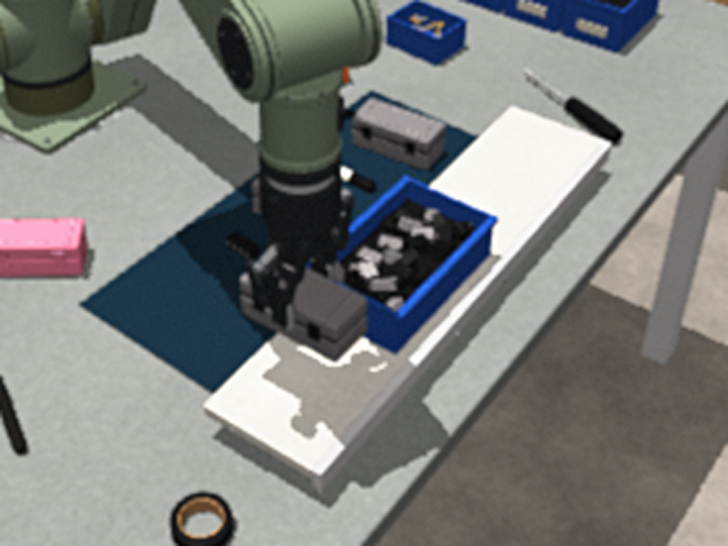

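View pics/side1b.png

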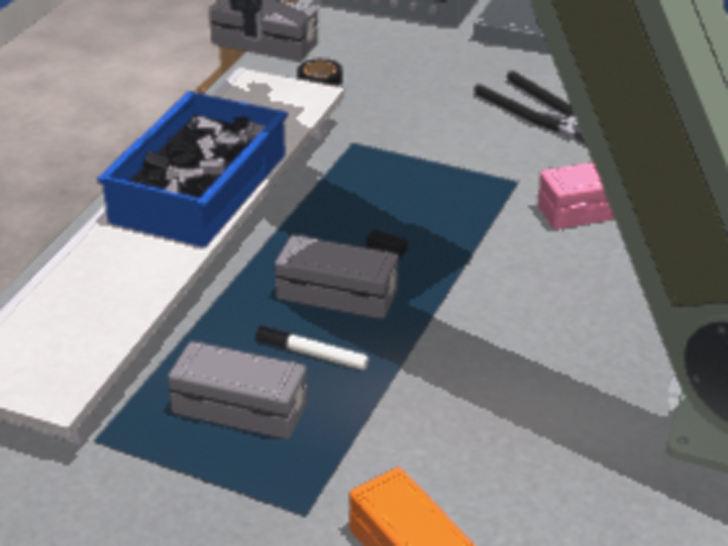

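Scene view: the case is held over the free right end of the ledge and clears the tote. The moment now reads about 0, so I'll tip it slowly as an independent check that doesn't depend on shaking.

Call:
jog_arm --delta_rot '[[0,3,0],[0,6,0],[0,3,0],[0,0,0],[0,0,0],[0,0,0],[0,0,0],[0,0,0],[0,0,0],[0,0,0],[0,-3,0],[0,-6,0],[0,-3,0],[0,0,0],[0,0,0],[0,0,0],[0,0,0]]' --translation '[[0,0,0],[0,0,0],[0,0,0],[0,0,0],[0,0,0],[0,0,0],[0,0,0],[0,0,0],[0,0,0],[0,0,0],[0,0,0],[0,0,0],[0,0,0],[0,0,0],[0,0,0],[0,0,0],[0,0,0]]' --gripper '[30,30,30,30,30,30,30,30,30,30,30,30,30,30,30,30,30]'

```text
time_s: 15.63
position: [0.6688, -0.2551, 0.157]
ee_rot: [-2.211, 1.571, 0.928]
ft_force: [-0.0, -1.0, -5.2]
gripper_width: 0.617
```

Run:
```python
from h import *
samp(12)
```

```text
t 16.1833 tool F,M mean [ 4.27500e+00  7.60000e-02  1.98000e-01 -4.00000e-03  4.50000e-02
 -8.00000e-03  6.69264e+02 -2.55113e+02  1.57225e+02  6.18000e-01]
sd [0.51  0.485 0.389 0.018 0.035 0.027 0.269 0.048 0.128 0.002]
```

Call:
jog_arm --delta_rot '[[0,-3,0],[0,-6,0],[0,-3,0],[0,0,0],[0,0,0],[0,0,0],[0,0,0],[0,0,0],[0,0,0],[0,0,0],[0,3,0],[0,6,0],[0,3,0],[0,0,0],[0,0,0],[0,0,0],[0,0,0]]' --translation '[[0,0,0],[0,0,0],[0,0,0],[0,0,0],[0,0,0],[0,0,0],[0,0,0],[0,0,0],[0,0,0],[0,0,0],[0,0,0],[0,0,0],[0,0,0],[0,0,0],[0,0,0],[0,0,0],[0,0,0]]' --gripper '[30,30,30,30,30,30,30,30,30,30,30,30,30,30,30,30,30]'

```text
time_s: 17.65
position: [0.6703, -0.255, 0.1568]
ee_rot: [0.195, 1.57, -2.948]
ft_force: [-0.1, -0.5, -5.7]
gripper_width: 0.619
```

Run:
```python
from h import *
im=samp(12); cv2.imwrite("pics/w4.png",im); plan([.67,-.255,.157],0,True)
```

```text
t 18.2 tool F,M mean [ 4.32100e+00  1.00000e-03  7.10000e-02 -4.00000e-03 -4.90000e-02
  1.00000e-03  6.69940e+02 -2.54976e+02  1.56706e+02  6.18000e-01]
sd [0.461 0.543 0.586 0.035 0.027 0.031 0.242 0.051 0.191 0.002]
t 18.25 pos [ 0.6696 -0.2551  0.1571] q [-0.38  0.59  1.31 -0.    1.25  1.19] gw 0.621
rotvec deg [-0.11  0.   -0.01] | shift in NEW tool mm [ 0.1 -0.1 -0.4] | in CURRENT tool [ 0.1 -0.1 -0.4]
F [ 0.15 -0.93 -4.61] M [ 0.003  0.01  -0.02 ]
```

View pics/w4.png

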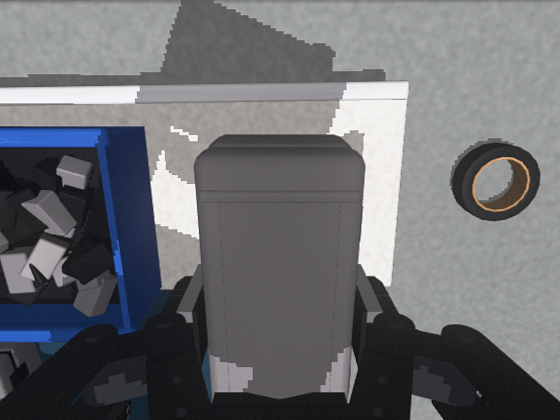

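The wrist view shows the case in the same place in the jaws as just after the grasp, with the tote clear to the left. The slow tip also swung the moment, from +0.045 to −0.049 N·m, so a part is sliding inside. I'm handing in.

Run:
```python
from h import *
print(np.abs(arm.state()['qvel']).max()); print(arm.finish_job())
```

```text
0.001208733552132165
the job is handed in; nothing more can be done
None
```

The first case I lifted, the one on the right of the mat, is the one that rattles. I handed in at about 18 s while holding it still above the ledge.

**Finding the rattle:** I shook the case along its length about 100 mm above the mat. The moment across the jaws settled at one of two values depending on which way the last stroke went: +0.054, −0.052, then +0.041 N·m. That is about the 0.096 N·m swing the sliding die should give. One reading straight after the first shake (−0.001 N·m) was blurred by vibration, so I let the arm settle longer after that. The reading after the gentle carry to the ledge was also near zero, so I tipped the case 12° each way over the ledge. The level readings were again +0.045 and −0.049 N·m, which confirms a loose part. I did not touch the other two cases, so neither was shaken for comparison.

**Last checks:** The tool is at (0.670, −0.255, 0.157) m, which puts the underside of the case about 90 mm above the ledge top. The case is level to about 0.1°, judged from the tool pose, and the joints are almost still (0.001 rad/s). It is roughly 60 mm clear of the tote and has not slipped in the grip. In the last pictures, taken before the tip check, the tote and the other items in view were where they started.

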